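# Stopper the leaning reagent bottle and put it away in its carrier

### The job

Close the open reagent bottle that leans in the stand: take the stopper that fits its neck from the rack and seat it fully home while the bottle is still in the stand. Then lift the closed bottle out by its neck and set it down gently, upright, in the empty bay of the carrier, still closed, and let go. Leave the other stopper, the bottle already in the carrier and the other things on the bench where they are.

Things in the scene. Friction and masses are not known exactly. Their poses are not given: they have to be found in the camera images.
- bottle: Open amber glass bottle, 110 mm high, about 0.22 kg. Origin: centre of its underside; z along its axis to the mouth. Round body 56 mm in diameter up to 64 mm, shoulder to 82 mm, then a straight round neck 36 mm in diameter up to the rim at 110 mm (no lip; grip it across the neck). At the start it stands loosely in the stand's pocket, leaning about 30 degrees.
- bottle_mouth (a point): Centre of the bottle's mouth, in the plane of the rim, 110 mm from its underside; z points out of the neck along its axis. The bore is a smooth taper, a loose fit to the stopper: 28 mm in diameter at the rim, 24 mm at 26 mm depth, where it ends.
- stopper: White plastic stopper that fits the bottle (the larger one), 46 mm high, 35 g. Origin: centre of the plug's tip; z along its axis to the knob. Tapered plug 22 mm long, 22 to 26.4 mm in diameter; flange 34.4 mm in diameter, 4 mm thick; round ribbed knob 22 mm in diameter, 20 mm high, to grip by. It hangs upright in the rack by its flange. Fully home, its flange lies on the bottle's rim.
- stopper_seat (a point): Centre of the underside of the stopper's flange, 22 mm above the plug's tip; coincides with bottle_mouth when the stopper is home. z towards the knob.
- small_stopper: The other, smaller white stopper in the rack, for another kind of bottle; leave it. 38 mm high: plug 18 mm long, flange 25 mm in diameter, knob 15 mm in diameter and 16 mm high. Origin: centre of the plug's tip, z up.
- rack: Fixed grey plastic stopper rack, 112 x 52 x 28 mm, origin at the centre of its underside, z up; it may be turned any way round. Two round holes through it: the fitting stopper stands in the one at local x = -30 mm (29 mm in diameter), the small one in that at x = +30 mm. The flanges lie on its top, 28 mm above the bench.
- stand: Fixed stand: an aluminium foot plate and two cheeks (116 x 104 mm on the bench) carry a grey block 80 x 84 x 50 mm tipped 30 degrees towards its own -x side (roughly towards the robot). Origin: on the bench under the block; z up. Its highest edge is 92 mm above the bench.
- stand_pocket (a point): Centre of the floor of the round pocket in the stand's block, where the bottle's underside rests. The pocket is 58 mm in diameter, 42 mm deep and its axis leans 30 degrees from the vertical towards the stand's -x side (the point's own axes are those of the stand, upright): the bottle must be drawn out along that axis.
- carrier: Fixed steel carrier, an open tray 196 x 104 mm with walls 42 mm high (45 mm with the rolled rim) and a divider across the middle, making two bays of about 92 x 96 mm one behind the other along its x; origin at the centre of its underside, z up. A small fixed wire handle stands out 13 mm at each end, below the rim.
- carrier_bay (a point): Centre of the floor of the empty bay (local x = -48 mm, the one nearer to the robot), on its rubber mat 6 mm above the bench; the bottle goes here. Axes as the carrier's.
- closed_bottle: Bottle of the same size, already stoppered (134 mm high in all), standing in the carrier's other bay, 96 mm from carrier_bay. Bystander. Origin: centre of its underside, z up.
- test_block: Round steel hardness test block, 64 mm in diameter, 15 mm high, on the bench beyond the rack. Bystander. Origin: centre of its underside.
- puck: Black moulded specimen puck, 30 mm in diameter, 18 mm high, near the bench's front edge in front of the stand. Bystander. Origin: centre of its underside.
- loupe: Small black magnifier, 34 x 67 x 12 mm, lying near the bench's front edge. Bystander. Origin: centre of its underside.
Things that resemble listed ones, but are neither listed nor needed, are in the scene too. Leave any yellow look-alike of the stopper alone.

How it is judged (in metres and radians):
On the way:
1. the fitting stopper is fully home in the neck while the bottle is still in the stand (distance between stopper_seat and bottle_mouth below 0.004 m and angle between the z axis of stopper and the z axis of bottle, either way round below 0.1 rad and distance between bottle and stand_pocket below 0.01 m), for 0.2 s.
At the end, for the whole second after the job is handed in: The bottle stands upright (within 3.5 degrees), released and at rest, on the floor of the empty bay (within 4 mm in height, 25 mm of the bay's centre), the fitting stopper fully home: flange underside within 4 mm of the mouth's centre, axes within 6 degrees (distance between stopper_seat and bottle_mouth below 0.004 m and angle between the z axis of stopper and the z axis of bottle, either way round below 0.1 rad and horizontal distance between bottle and carrier_bay below 0.025 m and z of bottle in the frame of carrier_bay below 0.004 m and angle between bottle's own z axis and vertical below 0.06 rad and linear speed of each of bottle, stopper below 0.02 m/s and angular speed of each of bottle, stopper below 0.2 rad/s); the robot touches nothing.
It fails at once if the bottle leaves the stand while it is not closed (distance between bottle and stand_pocket above 0.02 m and distance between stopper_seat and bottle_mouth above 0.008 m).
It fails at once if the bottle is tipped over (more than 57 degrees from upright) (angle between bottle's own z axis and vertical above 1 rad).
It fails at once if the bottle is let fall instead of being set down (linear speed of bottle above 0.45 m/s and contact force between bottle and the fingers below 0.1 N).
It fails at once if the small stopper or the bottle already in the carrier is taken, pushed away or knocked over (distance of small_stopper from where it was at the start of the episode above 0.02 m or distance of closed_bottle from where it was at the start of the episode above 0.025 m or angle between closed_bottle's own z axis and vertical above 0.3 rad).
It fails at once if a bystander on the bench is pushed away (distance of any of test_block, puck, loupe from where it was at the start of the episode above 0.03 m).
It also fails if it takes over 64 s, if anything falls off the work surface, if the arm or the gripper's body presses on something with over 40 N, if the wrist force passes 120 N, or if a joint passes its speed limit or range.

### The arm

A 6-joint arm with a two-finger parallel gripper is mounted at the origin on a cart in front of the work surface, level with it; the furniture and walls round the work are solid. World frame = base frame: x ahead of the robot, y to its left, z up, the work surface at z = 0. Lengths are in mm, angles in degrees, forces in N, time in s.
With the tool pointing down it reaches from about 300 to 850 mm from the base axis. Payload 4.2 kg.
Tool frame: the origin (TCP) lies midway between the tips of the shut fingers; the grasp point (between the pads) lies env.hold_point_z behind it (env.hold_point_z is the distance from the TCP to the grasp point, in mm); z points along the fingers, y is the line along which they close (so a half turn about z gives the same grasp; the last joint's range is limited). The gripper opens to 91 mm and grips with 3 to 60 N. Pads are 32 mm wide; open, the fingers measure 118 mm over their backs; the gripper's body (76 mm by 178 mm) begins 60 mm behind the grasp point.
Start: joints at [-70.703, 18.312, 89.639, -0, 72.044, -1.146], TCP at [200.839, -538.804, 190.776] pointing down, gripper open.
Joint ranges: [-177.97, 177.97], [-48.28, 115.42], [12.27, 149.76], [-77.06, 257.06], [2.81, 150.46], [-146.56, 146.56]. Speed limits (degrees/s): [147.25, 147.25, 180, 180, 180, 180].

### API

Orientations are given as [roll, pitch, yaw] about the fixed x, y, z axes, in that order (R = Rz(yaw) Ry(pitch) Rx(roll)).
In Python, from workcell import env, viewer, spotter gives the robot as it stands.
- The arm moves only by the tool apply_moves, never from a script. Its arguments are lists of equal length, an entry for each row: "delta_pos": the shift along the world's x, y, z normalised to -1 to 1, where 1 is 120 mm, a list of three; "rot": the turn, a rotation vector about the world's x, y, z normalised to -1 to 1, where 1 is 1.5 rad, a list of three; "hand": the opening, from 0 (shut) to 1 (fully open). A call has 1 to 10 rows; each row is the pose to reach, as a shift and turn from the pose commanded when the call began; what a row does not reach only later rows make up. A row lasts 1/12 s, in which the tool goes at most 41.7 mm and 7.16 degrees, less where a joint would pass 70% of its speed; a pose out of reach is approached as far as the arm can. A call with a number of a shift or a turn outside -1 to 1 is refused whole. A call with a gripper value outside its range is refused whole. The fingers move at their own pace and stop on an object; "newtons" is the grip in N (left out, the last holds). Time passes only in rows, so rows that repeat a pose let the fingers close. It gives the time, the measured TCP pose, the force, the opening and the grip force at its end, in the units of the state.
- env.state(): the state, without advancing time (a new reading comes with each control period).
- viewer.grab_frame(name): name is "side" or "top"; returns a dict with "pixels" (420x560x3 uint8, red, green, blue), "camera_matrix" (3x3 intrinsics, pixels), "R" (3x3) and "t" (3): a world point X has camera coordinates R X + t. Camera axes: x right, y down, z forward; pixel columns grow to the right and rows downward; lengths in mm; the calibration is good to about 2 mm. A picture is of the moment at which its call begins. There is no depth.
- env.job_done(): hands the job in; it is judged then, once.
Trained networks look in a picture, given as the dict that the camera call returned (one of the last four; its "shot" number tells which), for a name from the list of things; names that differ only in an ending like _2 or _b are one class to them, and where a whole thing is asked for, a point or a joint stands for the part that bears it (a point fixed in the world has none). Each returns a list of dicts, best first, with "score" (0 to 1); they miss things now and then, are a little off and sometimes report something else, mostly with a low value. They report only what shows in the picture. A call takes as long as a camera call. They do not tell look-alikes from the thing itself.
- spotter.trace(picture, query): "mask" (420x560 bool, what is visible of it) and "box" ([centre column, centre row, width, height] in pixels, round what is visible of it).
- spotter.landmark_of(picture, query): "position" ([column, row] in pixels: a listed point, or the origin of a listed thing).
The state is a dict: "time_s": time; "qpos": joint angles; "qvel": joint speeds; "effort": joint torques, N m; "ee_pos": TCP position; "ee_rot": TCP orientation; "force": force on the tool from outside, world axes, zero at the start; "torque": the same for the moment, N m; "gripper_width": finger opening in mm; "gripper_force": force on a finger pad.
Only numpy, scipy, OpenCV 4.12 (cv2) and the standard library are available. Lean on these libraries where they do the work, as an engineer would, in place of code of your own. Each camera call takes 0.05 s, during which the arm holds its last target. There are 200 camera calls.

## Working session

There is one attempt and no reset: what is moved stays moved. The work goes in short steps, Python scripts to look and compute and a tool call to move; the robot and the scene stay as the last step left them, time stands still between calls to the robot, and variables do not carry over. Pictures are saved under pics/ and viewed, at most 10 in all, crops included, and the job is handed in when it is done.

Besides the shell and the picture viewer there is one more tool, called after "Call:" as name(argument=value, ...) on one line, values as JSON. apply_moves: Moves the arm, as the interface text tells. Its arguments: {"type":"object","properties":{"delta_pos":{"type":"array"},"rot":{"type":"array"},"hand":{"type":"array"},"newtons":{"type":"number"}},"required":["delta_pos","rot","hand"]}

```bash
mkdir -p pics; ls; cat > h.py <<'E'
import numpy as np, cv2
from workcell import env, viewer, spotter
def grab(): return {n:viewer.grab_frame(n) for n in("side","top")}
def save(p,name,box=None,scale=1):
    im=p["pixels"][:,:,::-1]
    if box: im=im[box[1]:box[3],box[0]:box[2]]
    cv2.imwrite("pics/"+name,cv2.resize(im,None,fx=scale,fy=scale,interpolation=cv2.INTER_CUBIC))
def P(p): return p["camera_matrix"]@np.c_[p["R"],p["t"]]
def proj(p,X): q=P(p)@np.r_[X,1]; return q[:2]/q[2]
def tri(ps,uv):
    A=[]
    for p,(u,v) in zip(ps,uv):
        M=P(p); A+= [(u*M[2]-M[0])/np.linalg.norm((u*M[2]-M[0])[:3]),(v*M[2]-M[1])/np.linalg.norm((v*M[2]-M[1])[:3])]
    A=np.array(A); return np.linalg.lstsq(A[:,:3],-A[:,3],rcond=None)[0]
def onz(p,uv,z):
    M=P(p); u,v=uv; A=np.array([u*M[2]-M[0],v*M[2]-M[1]])
    return np.r_[np.linalg.solve(A[:,:2],-A[:,3]-A[:,2]*z),z]
E
cat > a.py <<'E'
from h import *
np.set_printoptions(precision=1,suppress=True)
f=grab()
print(env.state(),env.hold_point_z)
canvas=np.hstack([f["side"]["pixels"],f["top"]["pixels"]])[:,:,::-1]
for n in f: save(f[n],n+"0.png"); print(n,-f[n]["R"].T@f[n]["t"])
for q in ["bottle","bottle_mouth","stopper","stopper_seat","small_stopper","rack","stand","stand_pocket","carrier","carrier_bay","closed_bottle","test_block","puck","loupe"]:
    r={n:spotter.landmark_of(f[n],q)[:3] for n in f}
    for n in r: print(q,n,[(np.array(d["position"]),round(d["score"],2)) for d in r[n]])
    if r["side"] and r["top"]: print("   ",tri([f["side"],f["top"]],[r["side"][0]["position"],r["top"][0]["position"]]))
E
python3 a.py
```

```text
pics
{'time_s': 0.1, 'qpos': array([-70.7,  18.3,  89.7,  -0. ,  72. ,  -1.1]), 'qvel': array([ 0. , -0.1, -0.1, -0.1, -0. , -0. ]), 'effort': array([  0. , -41.3, -23.3,   0.1,   0. ,  -0. ]), 'ee_pos': array([ 200.7, -538.3,  190. ]), 'ee_rot': array([-179.9,    0. ,   20.4]), 'force': array([-0.5, -0.2,  0.2]), 'torque': array([-0.,  0., -0.]), 'gripper_force': 0.0, 'gripper_width': 91.34932090324959} 18.8
side [ 299.3 -785.6  724.2]
top [ 421.7   71.3 1313. ]
bottle side [(array([386.5, 318.5]), 0.73)]
bottle top [(array([407.9, 180.3]), 0.64), (array([260.4, 253.6]), 0.61)]
    [ 682.8 -285.6   42.3]
bottle_mouth side [(array([363.1, 294.5]), 0.94), (array([355.7, 277.3]), 0.61)]
bottle_mouth top [(array([417.5, 192.4]), 0.62)]
    [ 629.5 -284.1  127.2]
stopper side [(array([257.4, 266.7]), 0.73), (array([270.7, 280.9]), 0.6), (array([303. , 271.2]), 0.48)]
stopper top [(array([386.1, 254.8]), 0.7), (array([345.3, 258.2]), 0.68), (array([324.9, 206.3]), 0.58)]
    [ 463.8 -188.6  168.2]
stopper_seat side [(array([275.3, 277. ]), 0.61), (array([305.4, 261.2]), 0.48), (array([253
[... 700 characters left out ...]
62.1, 228.2]), 0.69)]
    [546.2 403.   17.3]
carrier_bay side [(array([274.5, 340.4]), 0.65)]
carrier_bay top [(array([160.8, 243.8]), 0.56)]
    [  655.4   662.5 -1102.9]
closed_bottle side [(array([241.6, 173. ]), 0.56)]
closed_bottle top [(array([159.4, 209.8]), 0.69), (array([161.5, 224.8]), 0.66)]
    [594.3 415.8   9.3]
test_block side [(array([353.3, 277.6]), 0.77)]
test_block top [(array([348.7, 170.5]), 0.85)]
    [ 709.7 -123.1    0.9]
puck side [(array([279.4, 341.7]), 0.72)]
puck top [(array([386.4, 253.5]), 0.63)]
    [ 480.7 -229.9   -2. ]
loupe side [(array([229.1, 234.9]), 0.48), (array([274.4, 277.1]), 0.43)]
loupe top [(array([262.7, 257. ]), 0.58)]
    [469.5 119.6  13.4]
```

View pics/side0.png

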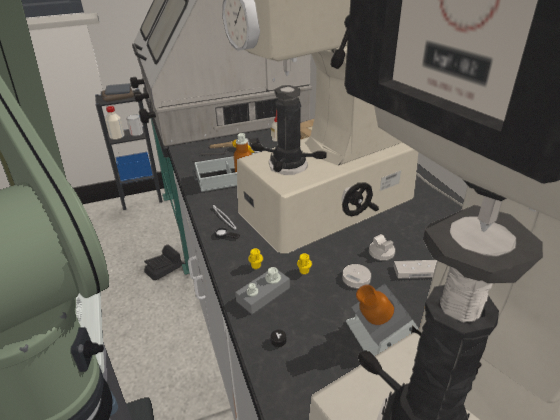

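View pics/top0.png

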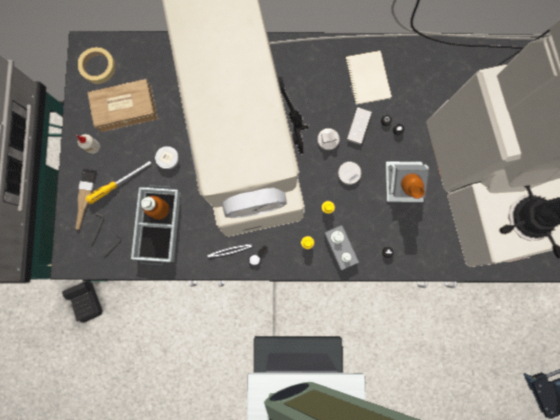

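Side view: the rack is at about (263,290) with white stoppers at (252,290) and (272,273). Yellow look-alikes are at (256,258) and (304,263). The open bottle leans in the stand at (375,303), and the carrier is at (220,172). In the top view the rack stoppers are at (337,237) and (347,258), the yellow ones at (308,243) and (328,207), and the bottle at (413,185). The empty bay is at (155,243). The white stopper at top (337,237) / side (272,273) looks larger. I'll check that in a crop.

```bash
cat > b.py <<'E'
from h import *
np.set_printoptions(precision=1,suppress=True)
f=grab()
s,t=f["side"],f["top"]
a=cv2.resize(s["pixels"][240:320,220:320],None,fx=4,fy=4,interpolation=2)
b=cv2.resize(t["pixels"][210:275,300:365],None,fx=5,fy=5,interpolation=2)[:320]
c=cv2.resize(s["pixels"][270:360,335:425],None,fx=3.1,fy=3.1,interpolation=2)
d=cv2.resize(t["pixels"][150:220,370:440],None,fx=3.98,fy=3.98,interpolation=2)
W=lambda l:np.hstack([np.pad(x,((0,320-x.shape[0]),(0,4),(0,0))) for x in l])
A=W([a,b]);B=W([c,d]);w=max(A.shape[1],B.shape[1])
B=B[:280]
cv2.imwrite("pics/crop1.png",np.vstack([np.pad(x,((0,0),(0,w-x.shape[1]),(0,0))) for x in (A,B)])[:,:,::-1])
for q in ["stopper","small_stopper","bottle","rack","stand","carrier"]:
    for n in f:
        for d in spotter.trace(f[n],q)[:4]: 
            m=d["mask"]; ys,xs=np.nonzero(m); print(q,n,np.array(d["box"]),round(d["score"],2),f[n]["pixels"][m].mean(0), cv2.minAreaRect(np.c_[xs,ys].astype(np.int32)) if q in("rack","stand","carrier") else "")
print("base proj", [onz(t,uv,0) for uv in [(303,222),(213,230),(298,180),(430,130),(465,265),(450,190)]])
E
python3 b.py
```

```text
stopper side [273.9 274.9  15.1  19.3] 0.75 [163.3 164.9 152.9] 
stopper side [382.6 320.2  71.1  72.2] 0.73 [114.5 113.6 109.8] 
stopper side [304.1 265.3  12.   17.4] 0.54 [185.2 154.4  11.6] 
stopper side [255.4 259.1   9.8  18.5] 0.53 [187.1 156.2  11.7] 
stopper top [306.3 243.6   7.    9.2] 0.64 [237.8 214.4  26.7] 
stopper top [325.7 205.4  13.2  17.5] 0.42 [235.5 211.4  27.3] 
bottle side [376.7 306.4  36.2  35.9] 0.61 [126.4  73.   26.5] 
bottle top [413.6 185.7  27.7  23.8] 0.64 [152.8  87.2  34.2] 
rack side [263.  292.8  57.   44.3] 0.73 [107.7 106.7 104.2] ((262.72296142578125, 288.91217041015625), (27.66693687438965, 55.45012664794922), 54.462318420410156)
rack side [382.6 318.5  68.9  71.8] 0.64 [114.4 113.8 110.2] ((378.480224609375, 321.34136962890625), (56.45526885986328, 56.89002227783203), 53.8418083190918)
rack top [341.8 249.6  35.2  42.3] 0.86 [146.2 146.1 145.4] ((340.34619140625, 247.57427978515625), (42.325927734375, 20.06056022644043), 64.23067474365234)
rack top [155.1 207.   30.1  23.4] 0.73 [139.4 107.5  78.1] ((154.5, 207.0), (22.0, 27.0), 90.0)
stand side [380.4 320.1  65.9  74.5] 0.89 [115.2 115.  111.7] ((379.033935546875, 321.6798095703125), (54.94447326660156, 57.00413513183594), 54.865806579589844)
stand top [406.6 182.8  46.7  40.7] 0.75 [148.9 150.1 147.8] ((406.0, 182.0), (40.0, 42.0), 90.0)
carrier side [212.6 172.6  48.   33.3] 0.77 [120.1 121.8 117.7] ((214.19595336914062, 173.3228302001953), (29.71274185180664, 43.52495193481445), 81.57302856445312)
carrier top [156.8 223.4  46.7  75.5] 0.66 [94.  94.8 93.2] ((154.81053161621094, 224.8212890625), (44.016845703125, 79.8568115234375), 4.666858196258545)
base proj [array([564.4,   7.4,   0. ]), array([539.8, 263.3,   0. ]), array([686.3,  21.9,   0. ]), array([ 838.7, -365.7,    0. ]), array([ 445.8, -449.3,    0. ]), array([ 660.1, -416.5,    0. ])]
```

View pics/crop1.png

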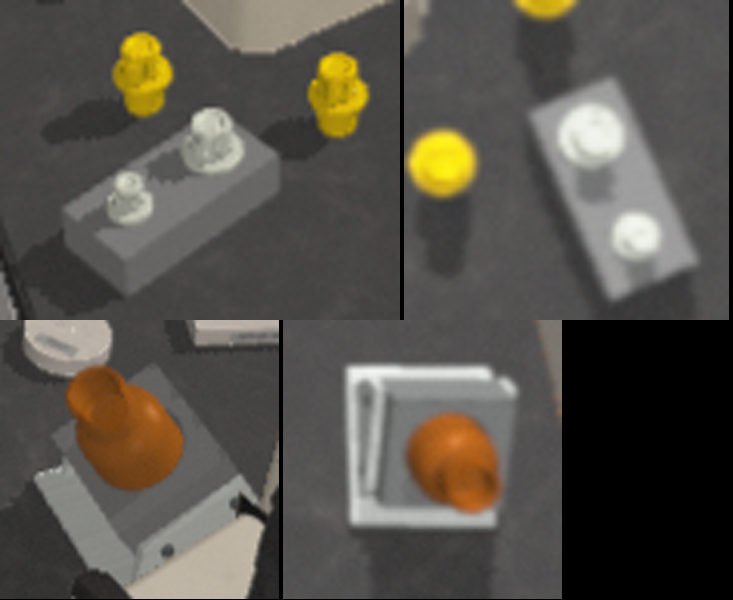

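Crop: the larger white stopper, with its wide flange in the rack, is at side (273,275) / top (337.5,237). The small one is at side (252,290). The yellow pieces stand outside the rack. So the target is the one at top (337.5,237). Next I'll fit the poses by silhouettes.

```bash
cat > fit.py <<'E'
from h import *
from scipy.optimize import minimize
BOT=[(42,28),(64,28),(82,18),(110,18)]; STO=[(0,11),(22,13.2),(22,17.2),(26,17.2),(26,11),(46,11)]
th=np.linspace(0,2*np.pi,40,endpoint=False)
def render(p,org,ax,prof,sc,roi):
    e1=np.cross(ax,[0,1,0.]);e1/=np.linalg.norm(e1);e2=np.cross(ax,e1)
    x0,y0,x1,y1=roi; im=np.zeros(((y1-y0)*sc,(x1-x0)*sc),np.uint8)
    for (h0,r0),(h1,r1) in zip(prof[:-1],prof[1:]):
        X=np.vstack([org+ax*h+r*(np.cos(th)[:,None]*e1+np.sin(th)[:,None]*e2) for h,r in((h0,r0),(h1,r1))])
        q=np.c_[X,np.ones(len(X))]@P(p).T; uv=(q[:,:2]/q[:,2:]+0.5-[x0,y0])*sc
        cv2.fillConvexPoly(im,cv2.convexHull(np.round(uv*16).astype(np.int32)),255,shift=4)
    return cv2.resize(im,(x1-x0,y1-y0),interpolation=cv2.INTER_AREA)/255.
def cost(items,org,ax,prof):
    return sum(np.abs(render(p,org,ax,prof,8,roi)-m).sum()/m.sum() for p,m,roi in items)
def crop(p,roi): x0,y0,x1,y1=roi; return p["pixels"][y0:y1,x0:x1].astype(float)
def axis(az,t): return np.array([np.sin(t)*np.cos(az),np.sin(t)*np.sin(az),np.cos(t)])
def fit(fun,x0,steps):
    s=np.array(x0,float); S=np.vstack([s]+[s+np.eye(len(s))[i]*steps[i] for i in range(len(s))])
    return minimize(fun,s,method="Nelder-Mead",options=dict(initial_simplex=S,xatol=.02,fatol=1e-4,maxiter=600))
def amber(c): return ((c[...,0]>1.35*c[...,2]+12)&(c[...,0]>60)&(c[...,1]<0.8*c[...,0])).astype(float)
def white(c): return ((c.min(-1)>150)|((c.min(-1)>118)&(c[...,0]-c[...,2]>6))).astype(float)
E
cat > c.py <<'E'
from fit import *
np.set_printoptions(precision=1,suppress=True)
f=grab(); s,t=f["side"],f["top"]
R={"side":(345,275,405,335),"top":(390,165,435,210)}
it=[(f[n],amber(crop(f[n],R[n])),R[n]) for n in f]
g=lambda v:cost(it,v[:3]-110*axis(np.radians(v[3]),np.radians(30)),axis(np.radians(v[3]),np.radians(30)),BOT)
r=fit(g,[629,-284,127,180],[8,8,8,10]); print("mouth,az",r.x,r.fun)
for k in (0,1):
    h=lambda v:cost(it[k:k+1],v[:3]-110*axis(np.radians(v[3]),np.radians(30)),axis(np.radians(v[3]),np.radians(30)),BOT)
    print("  each",h(r.x))
R={"side":(262,262,286,288),"top":(328,226,347,247)}
its=[]
for n in f:
    m=white(crop(f[n],R[n])); its.append((f[n],m,R[n])); 
    print("\n".join("".join(".#"[int(v)] for v in row) for row in m))
k=[None]
top=STO[2:]
for sel in ([0,1],[0],[1]):
    r2=fit(lambda v:cost([its[i] for i in sel],np.r_[v,6.],np.array([0,0,1.]),top),[522,-86],[6,6]); print("stopper",sel,r2.x,r2.fun)
a=[onz(t,u,28) for u in [(337.6,237),(346.5,257.3)]]; print(a,np.degrees(np.arctan2(*(a[1]-a[0])[1::-1])))
E
python3 c.py
```

```text
mouth,az [ 632.7 -284.   129.1  180. ] 0.10517004434175002
  each 0.05180931140228603
  each 0.053360732939463994
........................
........................
........................
........................
........................
.........#####..........
.......########.........
......##########........
......##########........
......##########........
......##########........
......###########.......
.....#..##########......
....###.###########.....
...##.#############.....
....###############.....
....###############.....
....###############.....
....##############......
.....############.......
......##########........
..........###...........
........................
........................
........................
........................
...................
...........###.....
.........#####.....
.......#######.....
....###########....
..##############...
################...
#################..
#################..
#################..
##################.
.#################.
.##################
.##################
..#################
..#.###############
....###############
...##....#....#####
....##........#####
....##.........####
....#..........####
stopper [0, 1] [522.7 -84.9] 0.5934100827092066
stopper [0] [522.7 -84.8] 0.0894034209428452
stopper [1] [524.2 -83.2] 0.5034702769996887
[array([520.1, -87.4,  28. ]), array([ 464.2, -111.4,   28. ])] -156.77207754360063
```

Bottle mouth ≈ (632.7,-284,129), leaning straight towards the robot. The stopper axis is at ≈ (522,-85.5), and the present tool yaw already closes across the rack. Moving above the stopper.

Call:
apply_moves(delta_pos=[[0.669,0.944,0],[0.669,0.944,0],[0.669,0.944,0],[0.669,0.944,0]], rot=[[0,0,0],[0,0,0],[0,0,0],[0,0,0]], hand=[0.66,0.66,0.66,0.66])

```text
time_s: 2.63
ee_pos: [282.9, -421.5, 190.8]
ee_rot: [-179.9, -0.1, 20.6]
force: [0.1, 0.4, 0.4]
gripper_width: 67.3
gripper_force: 0.0
```

Call:
apply_moves(delta_pos=[[0.669,0.944,0],[0.669,0.944,0],[0.669,0.944,0],[0.669,0.944,0]], rot=[[0,0,0],[0,0,0],[0,0,0],[0,0,0]], hand=[0.66,0.66,0.66,0.66])

```text
time_s: 2.97
ee_pos: [363.3, -308.7, 191.0]
ee_rot: [-180.0, -0.1, 20.6]
force: [0.5, 0.4, -1.1]
gripper_width: 60.3
gripper_force: 0.0
```

Call:
apply_moves(delta_pos=[[0.669,0.944,0],[0.669,0.944,0],[0.669,0.944,0],[0.669,0.944,0]], rot=[[0,0,0],[0,0,0],[0,0,0],[0,0,0]], hand=[0.66,0.66,0.66,0.66])

```text
time_s: 3.3
ee_pos: [444.2, -195.6, 191.0]
ee_rot: [-180.0, -0.1, 20.6]
force: [0.1, -1.0, -0.6]
gripper_width: 60.1
gripper_force: 0.0
```

Call:
apply_moves(delta_pos=[[0.669,0.944,-0.6],[0.669,0.944,-0.6],[0.669,0.944,-0.6],[0.669,0.944,-0.6],[0.669,0.944,-0.6],[0.669,0.944,-0.6]], rot=[[0,0,0.03],[0,0,0.03],[0,0,0.03],[0,0,0.03],[0,0,0.03],[0,0,0.03]], hand=[0.66,0.66,0.66,0.66,0.66,0.66])

```text
time_s: 3.8
ee_pos: [522.0, -84.9, 117.8]
ee_rot: [-180.0, 0.1, 23.2]
force: [-0.5, -0.1, 0.4]
gripper_width: 60.5
gripper_force: 0.0
```

```bash
python3 - <<'E'
from fit import *
f=grab(); ims=[]
for n,c in(("side",(272,262)),("top",(338,238))):
    p=f[n]; im=p["pixels"].copy()
    x,y=c; k=cv2.resize(im[y-40:y+40,x-40:x+40],None,fx=5,fy=5,interpolation=2)
    for X in ([522,-85.5,52],env.state()["ee_pos"]):
        u=(proj(p,X)-[x-40,y-40]+.5)*5; cv2.drawMarker(k,tuple(int(v) for v in u),(255,0,0),0,12,1)
    ims.append(k)
cv2.imwrite("pics/g1.png",np.hstack(ims)[:,:,::-1])
E
```

```text
(no output)
```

View pics/g1.png

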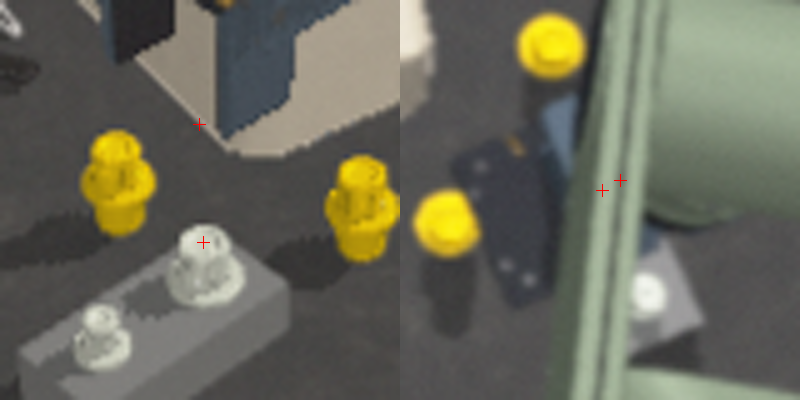

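The side-view marker sits on the white knob at crop (203,242). The open fingertips are higher than the TCP marker at (200,124), so the tips seem to retract when open. I'll part-close in the air and measure.

Call:
apply_moves(delta_pos=[[0,0,0],[0,0,0],[0,0,0],[0,0,0],[0,0,0]], rot=[[0,0,0],[0,0,0],[0,0,0],[0,0,0],[0,0,0]], hand=[0.33,0.33,0.33,0.33,0.33])

```text
time_s: 4.32
ee_pos: [521.9, -86.2, 119.1]
ee_rot: [180.0, -0.0, 23.0]
force: [0.9, 0.5, 1.4]
gripper_width: 31.5
gripper_force: 0.0
```

```bash
python3 - <<'E'
from fit import *
p=viewer.grab_frame("side"); im=p["pixels"]; x0,y0=215,200
k=cv2.resize(im[y0:y0+90,x0:x0+100],None,fx=6,fy=6,interpolation=2)
s=env.state(); tcp=s["ee_pos"]; w=s["gripper_width"]
yaw=np.radians(s["ee_rot"][2]); tx=np.array([np.cos(yaw),np.sin(yaw),0]); ty=np.array([np.sin(yaw),-np.cos(yaw),0])
for dz,col in((0,(255,0,0)),(10,(0,255,0)),(20,(0,255,255))):
  for sg in(-1,1):
    e=[(proj(p,tcp+sg*w/2*ty+a*tx+[0,0,dz])-[x0,y0]+.5)*6 for a in(-16,16)]
    cv2.line(k,*[tuple(int(v) for v in q) for q in e],col,1)
cv2.imwrite("pics/g2.png",k[:,:,::-1]); print(w)
E
```

```text
30.157554508972957
```

View pics/g2.png

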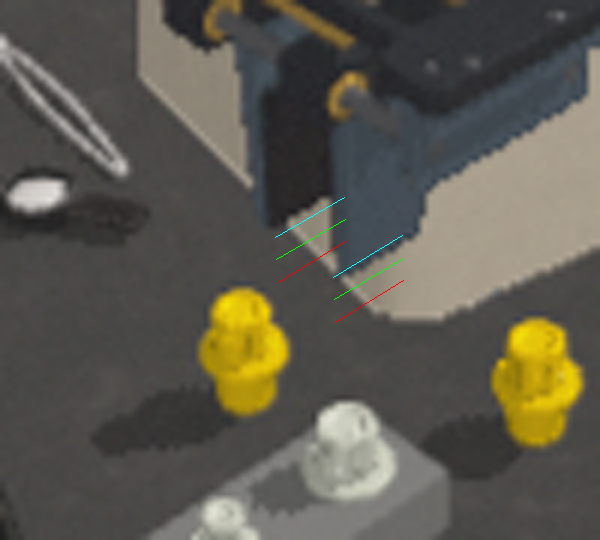

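Far pad's lower edge is at (270–330, 225–200), on the cyan line, so the physical tips appear ~20 mm above the stated TCP. I'll descend to a height that is safe either way and look again.

Call:
apply_moves(delta_pos=[[0,0,0],[0,0,-0.3],[0,0,-0.5],[0,0,-0.6],[0,0,-0.69],[0,0,-0.69],[0,0,-0.69]], rot=[[0,0,0],[0,0,0],[0,0,0],[0,0,0],[0,0,0],[0,0,0],[0,0,0]], hand=[0.5,0.5,0.5,0.5,0.5,0.5,0.5])

```text
time_s: 4.95
ee_pos: [521.7, -85.6, 35.7]
ee_rot: [-180.0, 0.1, 23.0]
force: [0.8, -0.6, -0.3]
gripper_width: 45.7
gripper_force: 0.0
```

```bash
cat > look.py <<'E'
import sys
from fit import *
name,x0,y0,W,H,sc=sys.argv[1],*map(int,sys.argv[2:7])
p=viewer.grab_frame("side"); im=p["pixels"]
k=cv2.resize(im[y0:y0+H,x0:x0+W],None,fx=sc,fy=sc,interpolation=2)
from scipy.spatial.transform import Rotation as Ro
s=env.state(); tcp=s["ee_pos"]; w=s["gripper_width"]
Rm=Ro.from_euler("xyz",s["ee_rot"],degrees=True).as_matrix()
for dz,col in((0,(255,0,0)),(20,(0,255,255))):
  for sg in(-1,1):
    e=[(proj(p,tcp+Rm@[a,sg*w/2,-dz])-[x0,y0]+.5)*sc for a in(-16,16)]
    cv2.line(k,*[tuple(int(v) for v in q) for q in e],col,1)
cv2.imwrite("pics/"+name,k[:,:,::-1]); print(tcp,w,s["force"])
E
python3 look.py g3.png 225 225 90 80 7
```

```text
[522.39061513 -85.76168804  36.38698595] 45.52920328309006 [ 0.7089713  -0.01095453  0.6955037 ]
```

View pics/g3.png

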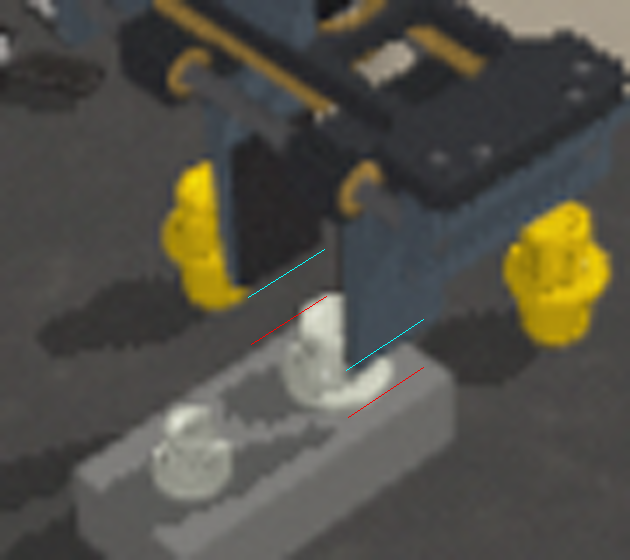

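The near fingertip ends on the cyan line, at (345–425, 370–320), only level with the knob top. So the tips really are ~20 mm short of the stated TCP. I'll go 19 mm further down and grip.

Call:
apply_moves(delta_pos=[[0,0,-0.08],[0,0,-0.13],[0,0,-0.16],[0,0,-0.16]], rot=[[0,0,0],[0,0,0],[0,0,0],[0,0,0]], hand=[0.5,0.5,0.5,0.5])

```text
time_s: 5.33
ee_pos: [521.2, -85.5, 15.9]
ee_rot: [-179.9, 0.1, 23.0]
force: [-0.3, 0.3, 0.1]
gripper_width: 45.3
gripper_force: 0.0
```

Call:
apply_moves(delta_pos=[[0,0,0],[0,0,0],[0,0,0],[0,0,0],[0,0,0],[0,0,0],[0,0,0]], rot=[[0,0,0],[0,0,0],[0,0,0],[0,0,0],[0,0,0],[0,0,0],[0,0,0]], hand=[0.1,0.1,0.1,0.1,0.1,0.1,0.1], newtons=20)

```text
time_s: 5.92
ee_pos: [522.2, -85.7, 17.0]
ee_rot: [180.0, -0.0, 23.0]
force: [1.1, -1.0, 1.3]
gripper_width: 21.0
gripper_force: 20.0
```

```bash
python3 look.py g4.png 225 225 90 80 7
```

```text
[522.16345996 -85.73659487  17.01397236] 20.657319113903068 [0.39832596 0.26417889 2.07742013]
```

View pics/g4.png

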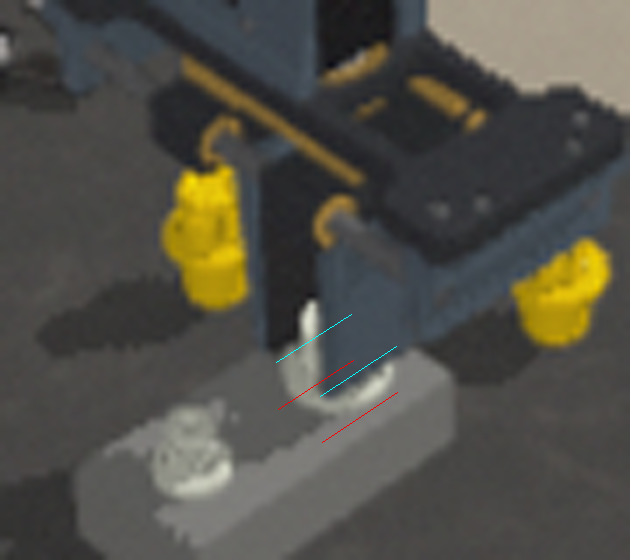

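The fingers hold the knob (21 mm, 20 N), with the tips just above the flange. Lifting it, then moving over to the tilted axis.

Call:
apply_moves(delta_pos=[[0,0,0.1],[0,0,0.3],[0,0,0.6],[0,0,1],[0,0,1]], rot=[[0,0,0],[0,0,0],[0,0,0],[0,0,0],[0,0,0]], hand=[0.1,0.1,0.1,0.1,0.1])

```text
time_s: 6.38
ee_pos: [526.0, -86.4, 143.3]
ee_rot: [179.6, -0.6, 23.0]
force: [1.0, 0.3, 0.3]
gripper_width: 21.1
gripper_force: 20.0
```

Call:
apply_moves(delta_pos=[[0.06,-0.16,0.06],[0.12,-0.33,0.12],[0.2,-0.5,0.2],[0.25,-0.7,0.25],[0.3,-0.83,0.3],[0.3,-0.83,0.3]], rot=[[0,-0.06,0],[0,-0.13,0],[0,-0.2,0],[0,-0.27,0],[0,-0.349,0],[0,-0.349,0]], hand=[0.1,0.1,0.1,0.1,0.1,0.1])

```text
time_s: 6.88
ee_pos: [555.1, -187.0, 171.7]
ee_rot: [167.2, -27.4, 25.9]
force: [-0.2, 0.5, -1.3]
gripper_width: 21.0
gripper_force: 20.0
```

Call:
apply_moves(delta_pos=[[0.12,-0.26,0.02],[0.25,-0.54,0.04],[0.377,-0.823,0.06],[0.377,-0.823,0.06],[0.377,-0.823,0.06],[0.377,-0.823,0.06]], rot=[[0,0,0],[0,0,0],[0,0,0],[0,0,0],[0,0,0],[0,0,0]], hand=[0.1,0.1,0.1,0.1,0.1,0.1])

```text
time_s: 7.38
ee_pos: [602.2, -283.3, 178.7]
ee_rot: [167.4, -27.3, 26.1]
force: [-0.1, 0.4, -1.1]
gripper_width: 21.6
gripper_force: 20.0
```

```bash
python3 - <<'E'
from fit import *
np.set_printoptions(precision=1,suppress=True)
p=viewer.grab_frame("side"); s=env.state(); print(s["ee_pos"],s["ee_rot"],s["gripper_width"])
R=(345,275,405,335); x0,y0=330,220; sc=6
k=cv2.resize(p["pixels"][y0:y0+95,x0:x0+100],None,fx=sc,fy=sc,interpolation=2)
ax=axis(np.pi,np.pi/6); m=np.array([632.7,-284,129.1])
def dr(pt,r,col):
    u=np.array([(proj(p,pt+r*(np.cos(a)*np.array([0,1,0])+np.sin(a)*np.cross(ax,[0,1,0])))-[x0,y0]+.5)*sc for a in np.linspace(0,6.283,40)]); cv2.polylines(k,[u.astype(np.int32)],True,col,1)
dr(m,18,(0,255,0)); dr(m,14,(0,255,0))
tz=-ax; seat=s["ee_pos"]-11*tz
dr(seat,17.2,(0,0,255)); dr(seat-22*ax,11,(0,0,255))
cv2.imwrite("pics/g5.png",k[:,:,::-1])
E
```

```text
[ 602.2 -282.8  178.9] [167.4 -27.3  26.1] 21.07072174502098
```

View pics/g5.png

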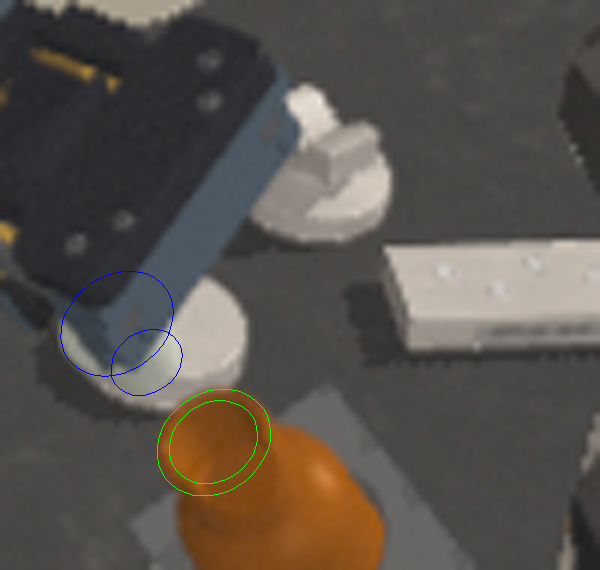

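The predicted plug tip circle matches the white tip at (150,365), and the green rings match the mouth at (213,442). Advancing along the axis.

Call:
apply_moves(delta_pos=[[0.05,0,-0.087],[0.1,0,-0.173],[0.15,0,-0.26],[0.18,0,-0.312],[0.208,0,-0.361],[0.208,0,-0.361]], rot=[[0,0,0],[0,0,0],[0,0,0],[0,0,0],[0,0,0],[0,0,0]], hand=[0.1,0.1,0.1,0.1,0.1,0.1])

```text
time_s: 7.93
ee_pos: [628.1, -283.2, 134.3]
ee_rot: [167.5, -27.3, 26.1]
force: [1.1, -0.0, -0.1]
gripper_width: 21.3
gripper_force: 20.0
```

Call:
apply_moves(delta_pos=[[0.01,0,-0.018],[0.02,0,-0.035],[0.03,0,-0.052],[0.04,0,-0.069],[0.04,0,-0.069]], rot=[[0,0,0],[0,0,0],[0,0,0],[0,0,0],[0,0,0]], hand=[0.1,0.1,0.1,0.1,0.1])

```text
time_s: 8.35
ee_pos: [632.9, -284.0, 128.1]
ee_rot: [167.3, -27.4, 26.1]
force: [0.0, 0.1, -1.1]
gripper_width: 20.9
gripper_force: 20.0
```

Call:
apply_moves(delta_pos=[[0.01,0,-0.018],[0.02,0,-0.035],[0.025,0,-0.043],[0.03,0,-0.052],[0.033,0,-0.058],[0.033,0,-0.058]], rot=[[0,0,0],[0,0,0],[0,0,0],[0,0,0],[0,0,0],[0,0,0]], hand=[0.1,0.1,0.1,0.1,0.1,0.1])

```text
time_s: 8.85
ee_pos: [636.9, -284.0, 121.2]
ee_rot: [167.3, -27.4, 26.1]
force: [0.8, -0.7, -0.2]
gripper_width: 21.2
gripper_force: 20.0
```

Call:
apply_moves(delta_pos=[[0.004,0,-0.007],[0.008,0,-0.014],[0.012,0,-0.021],[0.012,0,-0.021],[0.012,0,-0.021]], rot=[[0,0,0],[0,0,0],[0,0,0],[0,0,0],[0,0,0]], hand=[0.1,0.1,0.1,0.1,0.1])

```text
time_s: 9.27
ee_pos: [637.8, -284.3, 121.2]
ee_rot: [167.2, -27.4, 26.2]
force: [-10.3, 1.0, 12.7]
gripper_width: 21.4
gripper_force: 20.0
```

Contact (~16 N) came where home was predicted. Opening and checking the fit.

Call:
apply_moves(delta_pos=[[0,0,0],[0,0,0],[0,0,0],[0,0,0],[0,0,0]], rot=[[0,0,0],[0,0,0],[0,0,0],[0,0,0],[0,0,0]], hand=[0.6,0.6,0.6,0.6,0.6])

```text
time_s: 9.68
ee_pos: [638.4, -284.0, 118.5]
ee_rot: [167.3, -27.4, 26.1]
force: [-0.1, -0.2, -0.2]
gripper_width: 51.4
gripper_force: 0.0
```

```bash
python3 - <<'E'
from fit import *
np.set_printoptions(precision=1,suppress=True)
p=viewer.grab_frame("side"); s=env.state(); print(s["ee_pos"],s["ee_rot"],s["gripper_width"],s["force"])
x0,y0=330,240; sc=6
k=cv2.resize(p["pixels"][y0:y0+95,x0:x0+100],None,fx=sc,fy=sc,interpolation=2)
ax=axis(np.pi,np.pi/6); m=np.array([632.7,-284,129.1])
def dr(pt,r,col):
    u=np.array([(proj(p,pt+r*(np.cos(a)*np.array([0,1,0])+np.sin(a)*np.cross(ax,[0,1,0])))-[x0,y0]+.5)*sc for a in np.linspace(0,6.283,40)]); cv2.polylines(k,[u.astype(np.int32)],True,col,1)
dr(m,18,(0,255,0)); dr(m+4*ax,17.2,(0,0,255)); dr(m+24*ax,11,(0,0,255))
cv2.imwrite("pics/g6.png",k[:,:,::-1])
E
```

```text
[ 638.4 -284.   118.5] [167.3 -27.4  26.1] 53.75983167037284 [-0.3 -0.  -0.1]
```

View pics/g6.png

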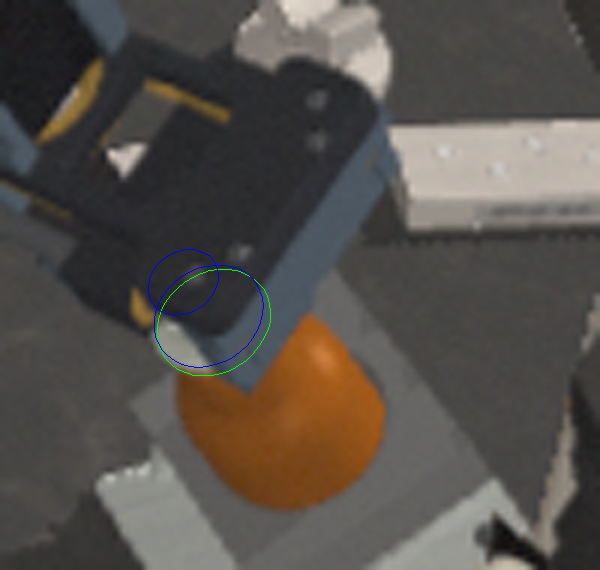

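The white flange edge at (165–215, 330–370) lies on the home circle, so the stopper is seated. Going down along the axis to the neck.

Call:
apply_moves(delta_pos=[[0.03,0,-0.052],[0.06,0,-0.104],[0.085,0,-0.147],[0.105,0,-0.182],[0.125,0,-0.217],[0.125,0,-0.217]], rot=[[0,0,0],[0,0,0],[0,0,0],[0,0,0],[0,0,0],[0,0,0]], hand=[0.6,0.6,0.6,0.6,0.6,0.6])

```text
time_s: 10.23
ee_pos: [653.3, -283.7, 91.3]
ee_rot: [167.4, -27.3, 26.1]
force: [0.1, 0.6, 0.2]
gripper_width: 54.9
gripper_force: 0.0
```

Call:
apply_moves(delta_pos=[[0,0,0],[0,0,0],[0,0,0],[0,0,0],[0,0,0],[0,0,0]], rot=[[0,0,0],[0,0,0],[0,0,0],[0,0,0],[0,0,0],[0,0,0]], hand=[0.3,0.3,0.3,0.3,0.3,0.3], newtons=35)

```text
time_s: 10.73
ee_pos: [653.4, -284.1, 93.2]
ee_rot: [167.3, -27.4, 26.1]
force: [-0.6, 0.0, 0.7]
gripper_width: 35.6
gripper_force: 35.0
```

Neck gripped (35.6 mm, 35 N). Drawing out along the axis.

Call:
apply_moves(delta_pos=[[-0.01,0,0.017],[-0.03,0,0.052],[-0.06,0,0.104],[-0.1,0,0.173],[-0.14,0,0.242],[-0.18,0,0.312],[-0.22,0,0.381],[-0.25,0,0.433],[-0.25,0,0.433]], rot=[[0,0,0],[0,0,0],[0,0,0],[0,0,0],[0,0,0],[0,0,0],[0,0,0],[0,0,0],[0,0,0]], hand=[0.3,0.3,0.3,0.3,0.3,0.3,0.3,0.3,0.3])

```text
time_s: 11.48
ee_pos: [623.1, -284.5, 147.0]
ee_rot: [167.1, -27.5, 26.2]
force: [-0.4, 0.5, -1.4]
gripper_width: 35.1
gripper_force: 35.0
```

```bash
python3 - <<'E'
from fit import *
np.set_printoptions(precision=1,suppress=True)
f=grab(); s=env.state(); print(s["ee_pos"],s["ee_rot"],s["gripper_width"],s["force"],s["qpos"])
x0,y0=310,220
a=cv2.resize(f["side"]["pixels"][y0:y0+100,x0:x0+100],None,fx=4,fy=4,interpolation=2)
b=cv2.resize(f["top"]["pixels"][170:270,100:200],None,fx=4,fy=4,interpolation=2)
cv2.imwrite("pics/g7.png",np.hstack([a,b])[:,:,::-1])
t=f["top"]; 
for q in ("carrier","closed_bottle","carrier_bay"):
  for n in f: print(q,n,[(d["position"],d["score"]) for d in spotter.landmark_of(f[n],q)[:2]])
E
```

```text
[ 623.1 -284.1  145.2] [167.3 -27.4  26.1] 35.3416416367793 [-0.6  0.4 -3.3] [-33.9  18.6 103.9  28.8  35.3  12.7]
carrier side []
carrier top [([160.1, 225.7], 0.74)]
closed_bottle side []
closed_bottle top [([161.9, 211.0], 0.78)]
carrier_bay side [([215.2, 178.8], 0.75), ([277.0, 343.9], 0.46)]
carrier_bay top [([159.5, 245.5], 0.82), ([424.3, 202.9], 0.51)]
```

View pics/g7.png

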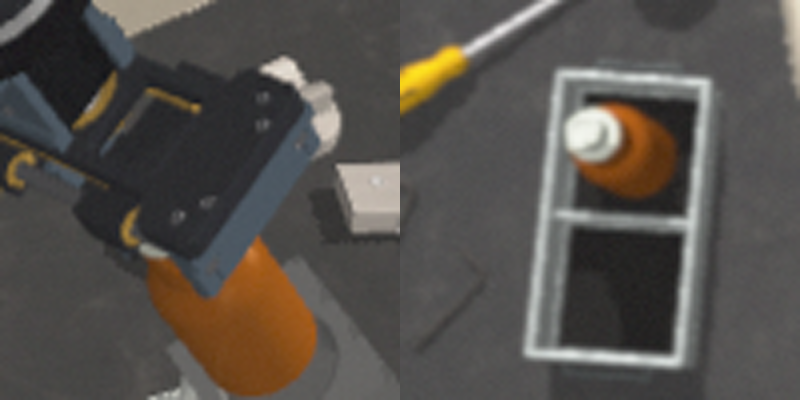

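The bottle hangs in the gripper, stoppered, with its base nearly clear of the block. Right half: the carrier's rim corners are at crop (553,70), (713,77), (688,367) and (524,358).

```bash
python3 - <<'E'
from fit import *
np.set_printoptions(precision=1,suppress=True)
t=viewer.grab_frame("top"); s=viewer.grab_frame("side")
g=lambda x,y:(100+(x-400)/4-.4,170+y/4-.4)
C=[onz(t,g(*u),45) for u in [(553,70),(713,77),(688,367),(524,358)]]
c=np.mean(C,0); d=(C[0]+C[1]-C[2]-C[3])/2; yaw=np.degrees(np.arctan2(d[1],d[0]))
print(C,c,np.linalg.norm(d),yaw); u=d/np.linalg.norm(d)
print("bay",c-48*u,"closed exp",c+48*u,"closed seen",onz(t,g(590,135),140))
print("bay nets",onz(t,(159.5,245.5),6),onz(s,(215.2,178.8),6),tri([s,t],[(215.2,178.8),(159.5,245.5)]))
print(env.state()["ee_pos"],env.state()["time_s"])
E
```

```text
[array([653.9, 468.9,  45. ]), array([649.7, 357.5,  45. ]), array([449.5, 366.9,  45. ]), array([454.8, 478.5,  45. ])] [552.  417.9  45. ] 199.88168004953607 -2.7177975938640047
bay [504.  420.2  45. ] closed exp [599.9 415.7  45. ] closed seen [594.4 413.3 140. ]
bay nets [494.4 411.8   6. ] [508.5 417.8   6. ] [500.4 409.4  11.5]
[ 623.4 -283.9  144.4] 11.9833
```

Bay centre ≈ (501,417). Lifting clear, turning upright, and carrying round in front of the tester (x ≈ 410).

Call:
apply_moves(delta_pos=[[-0.06,0,0.1],[-0.15,0,0.24],[-0.24,0,0.38],[-0.33,0,0.5],[-0.42,0,0.6],[-0.5,0,0.7],[-0.5,0,0.7]], rot=[[0,0,0],[0,0,0],[0,0,0],[0,0,0],[0,0,0],[0,0,0],[0,0,0]], hand=[0.3,0.3,0.3,0.3,0.3,0.3,0.3])

```text
time_s: 12.57
ee_pos: [563.0, -285.0, 233.0]
ee_rot: [166.9, -27.5, 26.2]
force: [0.4, 0.5, -2.9]
gripper_width: 35.3
gripper_force: 35.0
```

Call:
apply_moves(delta_pos=[[-0.1,0.1,0],[-0.25,0.25,0],[-0.4,0.4,0],[-0.55,0.55,0],[-0.7,0.7,0],[-0.8,0.8,0],[-0.8,0.8,0]], rot=[[0,0.05,0],[0,0.11,0],[0,0.17,0],[0,0.23,0],[0,0.29,0],[0,0.349,0],[0,0.349,0]], hand=[0.3,0.3,0.3,0.3,0.3,0.3,0.3])

```text
time_s: 13.15
ee_pos: [468.8, -186.0, 228.8]
ee_rot: [-179.9, 0.0, 23.2]
force: [0.1, 0.6, -2.9]
gripper_width: 35.6
gripper_force: 35.0
```

Call:
apply_moves(delta_pos=[[-0.1,0.2,0],[-0.22,0.46,0],[-0.35,0.73,0],[-0.48,1,0]], rot=[[0,0,0],[0,0,0],[0,0,0],[0,0,0]], hand=[0.3,0.3,0.3,0.3])

```text
time_s: 13.48
ee_pos: [409.7, -67.3, 228.4]
ee_rot: [180.0, -0.2, 22.9]
force: [1.0, -0.3, -1.9]
gripper_width: 35.7
gripper_force: 35.0
```

Call:
apply_moves(delta_pos=[[0,0.25,0],[0,0.5,0],[0,0.75,0],[0,1,0]], rot=[[0,0,0],[0,0,0],[0,0,0],[0,0,0]], hand=[0.3,0.3,0.3,0.3])

```text
time_s: 13.82
ee_pos: [410.2, 53.2, 228.9]
ee_rot: [180.0, -0.2, 23.0]
force: [0.3, -0.3, -2.1]
gripper_width: 35.3
gripper_force: 35.0
```

Call:
apply_moves(delta_pos=[[0,0.25,0],[0,0.5,0],[0,0.75,0],[0,1,0]], rot=[[0,0,0],[0,0,0],[0,0,0],[0,0,0]], hand=[0.3,0.3,0.3,0.3])

```text
time_s: 14.15
ee_pos: [410.3, 173.5, 228.8]
ee_rot: [-180.0, -0.2, 23.0]
force: [0.8, 0.3, -3.0]
gripper_width: 35.1
gripper_force: 35.0
```

Call:
apply_moves(delta_pos=[[0.05,0.25,0],[0.13,0.5,0],[0.22,0.75,0],[0.3,1,0]], rot=[[0,0,0],[0,0,0],[0,0,0],[0,0,0]], hand=[0.3,0.3,0.3,0.3])

```text
time_s: 14.48
ee_pos: [446.9, 293.7, 228.7]
ee_rot: [-179.9, -0.2, 23.0]
force: [-0.1, -0.2, -2.0]
gripper_width: 35.4
gripper_force: 35.0
```

Call:
apply_moves(delta_pos=[[0.12,0.25,0],[0.24,0.5,0],[0.35,0.75,0],[0.43,0.94,0],[0.46,1,0],[0.46,1,0],[0.46,1,0]], rot=[[0,0,0],[0,0,0],[0,0,0],[0,0,0],[0,0,0],[0,0,0],[0,0,0]], hand=[0.3,0.3,0.3,0.3,0.3,0.3,0.3])

```text
time_s: 15.07
ee_pos: [501.1, 411.2, 228.1]
ee_rot: [180.0, 0.0, 23.0]
force: [-0.4, 0.3, -3.3]
gripper_width: 35.1
gripper_force: 35.0
```

```bash
python3 - <<'E'
from fit import *
np.set_printoptions(precision=1,suppress=True)
f=grab(); s=env.state(); print(s["ee_pos"],s["ee_rot"],s["gripper_width"],s["force"],s["qpos"],s["time_s"])
x0,y0=190,90
a=cv2.resize(f["side"]["pixels"][y0:y0+110,x0:x0+100],None,fx=4,fy=4,interpolation=2)
b=cv2.resize(f["top"]["pixels"][170:280,90:190],None,fx=4,fy=4,interpolation=2)
for im,n,(ox,oy) in ((a,"side",(x0,y0)),(b,"top",(90,170))):
  for o,c in(((501,417,6),(255,0,0)),(s["ee_pos"]-[0,0,68.3],(0,0,255))):
    u=np.array([(proj(f[n],np.array(o)+28*np.array([np.cos(q),np.sin(q),0]))-[ox,oy]+.5)*4 for q in np.linspace(0,6.28,30)])
    cv2.polylines(im,[u.astype(np.int32)],True,c,1)
cv2.imwrite("pics/g8.png",np.hstack([a,b])[:,:,::-1])
E
```

```text
[500.8 410.6 228.9] [180.   0.  23.] 36.02665711989369 [ 0.1 -0.2 -2.4] [ 38.3  24.   75.5  -0.   80.6 105.4] 15.1667
```

View pics/g8.png

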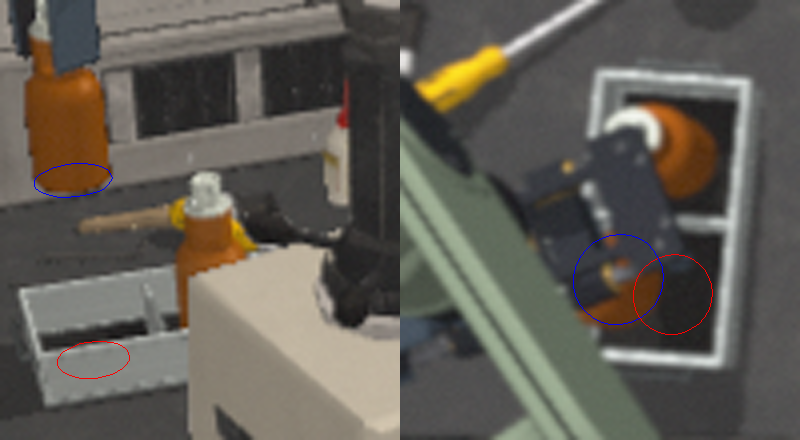

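The held bottle's base at (70,185) is close to the predicted ring, and the bay ring lies inside the empty bay. I'll check for residual tilt in the grip before lowering.

```bash
python3 - <<'E'
from fit import *
np.set_printoptions(precision=2,suppress=True)
p=viewer.grab_frame("side"); s=env.state()
roi=(188,104,226,142); m=amber(crop(p,roi))
lab,st=cv2.connectedComponentsWithStats(m.astype(np.uint8))[1:3]; m=(lab==1+np.argmax(st[1:,4])).astype(float)
print("\n".join("".join(".#"[int(v)] for v in r) for r in m))
m[:7]=0
ys=np.radians(s["ee_rot"][2]); tx=np.array([np.cos(ys),np.sin(ys),0]); ty=np.array([np.sin(ys),-np.cos(ys),0])
G=np.array([500.9,411.,228.8+25])
B=[(0,28),(64,28),(82,18),(90,18)]
def f(v,full=False):
    th,z,dx,dy=np.radians(v[0]),v[1],v[2],v[3]
    ax=np.cos(th)*np.array([0,0,1.])+np.sin(th)*tx; org=G+dx*tx+dy*ty-(93+z)*ax
    r=render(p,org,ax,B,8,roi); r[:7]=0
    return np.abs(r-m).sum()/m.sum()
for t in (-6,-3,0,3,6): 
    r=fit(lambda v:f(np.r_[t,v]),[0,0,0],[3,3,3]); print(t,r.x,r.fun)
r=fit(f,[0,0,0,0],[4,3,3,3]); print(r.x,r.fun,env.state()["ee_pos"])
E
```

```text
..........#####.......................
..........#####.......................
..........#####.......................
..........######.....####.............
..........######..########............
.........##################...........
........###################...........
........###################...........
........####################..........
........####################..........
........####################..........
........####################..........
........####################..........
........####################..........
........####################..........
........####################..........
........####################..........
.........###################..........
.........####################.........
.........####################.........
.........####################.........
.........####################.........
.........####################.........
.........####################.........
..........###################.........
..........###################.........
..........###################.........
..........####################........
..........####################........
..........###################.........
..........###################.........
...........#################..........
............##############............
..............##########..............
......................................
......................................
......................................
......................................
-6 [ 0.07 -1.68 -7.98] 0.06368352788586251
-3 [-0.67  0.5  -6.43] 0.04284733348592355
0 [-2.55  1.48 -2.81] 0.034103913939116506
3 [-2.99  3.46 -1.49] 0.040077821011673155
6 [-1.29  7.91 -2.84] 0.05857938506141756
[ 0.36 -1.94  2.5  -3.83] 0.033371480888075074 [500.8  410.62 229.21]
```

Upright in the grip. Lowering into the bay.

Call:
apply_moves(delta_pos=[[0,0.04,-0.15],[0,0.04,-0.35],[0,0.04,-0.55],[0,0.04,-0.75],[0,0.04,-0.9],[0,0.04,-1],[0,0.04,-1]], rot=[[0,0,0],[0,0,0],[0,0,0],[0,0,0],[0,0,0],[0,0,0],[0,0,0]], hand=[0.3,0.3,0.3,0.3,0.3,0.3,0.3])

```text
time_s: 15.8
ee_pos: [499.2, 414.4, 106.2]
ee_rot: [179.9, 0.3, 23.0]
force: [-0.3, 0.0, -1.5]
gripper_width: 35.5
gripper_force: 35.0
```

Call:
apply_moves(delta_pos=[[0,0,-0.06],[0,0,-0.12],[0,0,-0.16],[0,0,-0.2],[0,0,-0.22],[0,0,-0.24],[0,0,-0.24]], rot=[[0,0,0],[0,0,0],[0,0,0],[0,0,0],[0,0,0],[0,0,0],[0,0,0]], hand=[0.3,0.3,0.3,0.3,0.3,0.3,0.3])

```text
time_s: 16.38
ee_pos: [500.8, 416.7, 79.6]
ee_rot: [180.0, 0.0, 23.0]
force: [0.4, -0.3, -2.5]
gripper_width: 35.6
gripper_force: 35.0
```

Call:
apply_moves(delta_pos=[[0,0,-0.01],[0,0,-0.02],[0,0,-0.03],[0,0,-0.035],[0,0,-0.035]], rot=[[0,0,0],[0,0,0],[0,0,0],[0,0,0],[0,0,0]], hand=[0.3,0.3,0.3,0.3,0.3])

```text
time_s: 16.8
ee_pos: [500.9, 416.7, 75.7]
ee_rot: [180.0, 0.0, 23.0]
force: [1.3, -0.1, -2.9]
gripper_width: 35.6
gripper_force: 35.0
```

Commanded z is now 75.8 with no contact yet. Feeling down in small steps.

Call:
apply_moves(delta_pos=[[0,0,-0.005],[0,0,-0.01],[0,0,-0.015],[0,0,-0.02],[0,0,-0.02]], rot=[[0,0,0],[0,0,0],[0,0,0],[0,0,0],[0,0,0]], hand=[0.3,0.3,0.3,0.3,0.3])

```text
time_s: 17.22
ee_pos: [500.9, 416.7, 73.2]
ee_rot: [180.0, 0.0, 23.0]
force: [0.7, 0.7, -2.7]
gripper_width: 35.3
gripper_force: 35.0
```

Call:
apply_moves(delta_pos=[[0,0,-0.005],[0,0,-0.01],[0,0,-0.012],[0,0,-0.015],[0,0,-0.015]], rot=[[0,0,0],[0,0,0],[0,0,0],[0,0,0],[0,0,0]], hand=[0.3,0.3,0.3,0.3,0.3])

```text
time_s: 17.63
ee_pos: [501.2, 416.9, 72.8]
ee_rot: [-180.0, -0.1, 23.0]
force: [-0.1, -1.3, 5.0]
gripper_width: 35.7
gripper_force: 35.0
```

The mat now carries it (+5 N). Releasing, then straight up.

Call:
apply_moves(delta_pos=[[0,0,0],[0,0,0],[0,0,0],[0,0,0],[0,0,0],[0,0,0]], rot=[[0,0,0],[0,0,0],[0,0,0],[0,0,0],[0,0,0],[0,0,0]], hand=[0.42,0.45,0.5,0.6,0.65,0.65])

```text
time_s: 18.13
ee_pos: [500.9, 416.7, 71.4]
ee_rot: [180.0, 0.0, 23.0]
force: [0.5, -0.1, 0.1]
gripper_width: 58.4
gripper_force: 0.0
```

Call:
apply_moves(delta_pos=[[0,0,0.05],[0,0,0.15],[0,0,0.3],[0,0,0.5],[0,0,0.75],[0,0,1],[0,0,1]], rot=[[0,0,0],[0,0,0],[0,0,0],[0,0,0],[0,0,0],[0,0,0],[0,0,0]], hand=[0.65,0.65,0.65,0.65,0.65,0.65,0.65])

```text
time_s: 18.72
ee_pos: [504.0, 419.2, 200.3]
ee_rot: [-179.8, -0.8, 23.0]
force: [1.0, 0.6, 0.9]
gripper_width: 59.7
gripper_force: 0.0
```

Call:
apply_moves(delta_pos=[[-0.3,-0.3,0.1],[-0.6,-0.6,0.2],[-0.8,-0.8,0.3],[-0.8,-0.8,0.3]], rot=[[0,0,0],[0,0,0],[0,0,0],[0,0,0]], hand=[0.65,0.65,0.65,0.65])

```text
time_s: 19.05
ee_pos: [401.9, 317.9, 230.0]
ee_rot: [180.0, -0.0, 23.0]
force: [0.1, -0.6, 0.1]
gripper_width: 59.8
gripper_force: 0.0
```

```bash
python3 - <<'E'
from fit import *
np.set_printoptions(precision=1,suppress=True)
f=grab(); s=env.state(); print(s["ee_pos"],s["gripper_width"],s["force"],s["time_s"])
for n in f:
  for q in ("bottle","stopper_seat","bottle_mouth","stopper"): print(n,q,[(np.array(d["position"]),round(d["score"],2)) for d in spotter.landmark_of(f[n],q)[:4]])
a=cv2.resize(f["side"]["pixels"][120:210,180:280],None,fx=4,fy=4,interpolation=2)
b=cv2.resize(f["top"]["pixels"][180:270,100:200],None,fx=4,fy=4,interpolation=2)
cv2.imwrite("pics/g9.png",np.hstack([a,b])[:,:,::-1])
p,roi=f["side"],(185,140,222,190)
m=amber(crop(p,roi)); lab,st=cv2.connectedComponentsWithStats(m.astype(np.uint8))[1:3]
print("\n".join("".join(".#"[int(v)] for v in r) for r in m))
w=white(crop(p,roi)); print("\n".join("".join(".#"[int(v)] for v in r) for r in w[:25]))
E
```

```text
[403.8 319.6 230.3] 59.18761794127215 [1.  0.8 0.2] 19.15
side bottle [(array([215.8, 182.5]), 0.83)]
side stopper_seat [(array([208.1, 148.1]), 0.67), (array([304.2, 262.7]), 0.61), (array([252.2, 258.4]), 0.51)]
side bottle_mouth [(array([210.7, 147.1]), 0.59), (array([254.2, 297. ]), 0.56)]
side stopper [(array([303.8, 271.2]), 0.77), (array([211.2, 151.8]), 0.55), (array([257.6, 264.9]), 0.53)]
top bottle [(array([161.3, 242.6]), 0.52)]
top stopper_seat [(array([144.8, 244.6]), 0.71), (array([328.2, 208.7]), 0.59), (array([307.6, 242.5]), 0.42), (array([147.6, 240.6]), 0.4)]
top bottle_mouth [(array([146.3, 241.1]), 0.79)]
top stopper [(array([305.3, 245.3]), 0.6), (array([147.4, 245. ]), 0.41)]
.....................................
.....................................
.....................................
.....................................
.....................................
.....................................
.....................................
.....................................
..............................#......
............................###......
...........
[... 1758 characters left out ...]
#########.......
...................###########.......
...................###########.......
....................########.........
.....................................
.....................................
.....................................
.....................................
.....................................
.....................................
.....................................
.....................................
...................................##
...................................#.
.....................................
....................................#
..........####..#...................#
..........##........................#
..........##........................#
```

I've used up the picture budget, so I'm checking numerically.

```bash
python3 - <<'E'
from fit import *
np.set_printoptions(precision=2,suppress=True)
f=grab(); s,t=f["side"],f["top"]
print("bottle tri",tri([s,t],[(215.8,182.5),(161.3,242.6)]),"mouth tri",tri([s,t],[(210.7,147.1),(146.3,241.1)]))
roi=(190,125,225,173); c=crop(s,roi); m=amber(c); w=white(c); w[35:]=0
lab,st=cv2.connectedComponentsWithStats(w.astype(np.uint8))[1:3]; w=(lab==1+np.argmax(st[1:,4])).astype(float)
B=[(0,28),(64,28),(82,18),(110,18)]
Rt=(130,230,170,262); ct=crop(t,Rt); mt=amber(ct); wt=white(ct)
def ax(v): a=np.array([v[0],v[1],1.]); return a/np.linalg.norm(a)
def f1(v):
    r=render(s,np.r_[v[:2],6.],ax(v[2:4]/57.3),B,8,roi)
    k=render(s,np.r_[v[:2],6.]+ax(v[2:4]/57.3)*(88+v[4]),ax(v[2:4]/57.3),STO[2:],8,roi)
    return np.abs(np.clip(r-k,0,1)-m).sum()/m.sum()+np.abs(k-w).sum()/w.sum()
r=fit(f1,[501,417,0,0,0],[5,5,3,3,4]); print("x,y,tiltx,tilty deg,gap",r.x,r.fun)
for g in(-4,0,4,8): q=fit(lambda v:f1(np.r_[v,0,0,g]),[501,417],[4,4]); print("upright gap",g,q.x,q.fun)
print(env.state()["qvel"].max())
E
```

```text
bottle tri [505.21 408.79  -1.89] mouth tri [502.65 417.12 116.32]
x,y,tiltx,tilty deg,gap [502.4  420.6    0.19   3.99  -4.77] 0.16302508720092557
upright gap -4 [502.64 426.92] 0.1731470609739838
upright gap 0 [501.17 418.69] 0.18853786305046258
upright gap 4 [500.12 411.21] 0.21047163765703691
upright gap 8 [498.6  402.86] 0.23638848388664524
0.25735490162671093
```

```bash
python3 -c "
from workcell import env
print(env.job_done())"
```

```text
the job is handed in; nothing more can be done
None
```

I closed the bottle in the stand with the larger white stopper, set it down upright in the empty bay at about (501, 418) mm, let it go, and handed the job in; the hand-in gave no verdict. The final pose was confirmed only numerically, because I had viewed 12 pictures against the limit of 10.

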